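Put the balance's check weights back in their tray

TASK

Put the three knobbed steel check weights back into the cups of the wooden weight tray, each in its own: the smallest weight in the narrowest cup, the middle-sized in the middle-sized cup, the largest in the widest. Stand each upright on the floor of its cup, set down gently and not dropped. The plain steel cylinder and the steel ring, which have no knob, are not weights: leave them, the beaker and the jar where they are.

Things in the scene. Friction and masses are not known exactly. Their poses are not given: they have to be found in the camera images.
- weight_small: Smallest steel check weight, loose and upright: a round body 28 mm in diameter and 26 mm high, then a neck 9.6 mm thick and 8 mm high, then a round lifting knob 16 mm in diameter and 16 mm high; 50 mm high in all, about 150 g. Origin: centre of the underside, z up along its axis.
- weight_medium: Middle-sized steel check weight, loose and upright: a round body 40 mm in diameter and 30 mm high, then a neck 12.0 mm thick and 8 mm high, then a round lifting knob 20 mm in diameter and 16 mm high; 54 mm high in all, about 340 g. Origin: centre of the underside, z up along its axis.
- weight_large: Largest steel check weight, loose and upright: a round body 54 mm in diameter and 34 mm high, then a neck 15.6 mm thick and 8 mm high, then a round lifting knob 26 mm in diameter and 16 mm high; 58 mm high in all, about 680 g. Origin: centre of the underside, z up along its axis.
- cup_small: Narrowest of the three round grey plastic cups standing in a row in the wooden weight tray (fixed; tray 250 x 92 mm, rim 18 mm high, seen as a pale frame round the cups). Mouth 46 mm inside, wall 3 mm, 20 mm high, inner floor 4 mm above its underside. Neighbouring cups stand 78 mm apart; the cups' order in the row varies. Origin: centre of the underside (6 mm above the bench), z up.
- cup_medium: Middle-sized of the three round grey plastic cups standing in a row in the wooden weight tray (fixed; tray 250 x 92 mm, rim 18 mm high, seen as a pale frame round the cups). Mouth 58 mm inside, wall 3 mm, 20 mm high, inner floor 4 mm above its underside. Neighbouring cups stand 78 mm apart; the cups' order in the row varies. Origin: centre of the underside (6 mm above the bench), z up.
- cup_large: Widest of the three round grey plastic cups standing in a row in the wooden weight tray (fixed; tray 250 x 92 mm, rim 18 mm high, seen as a pale frame round the cups). Mouth 72 mm inside, wall 3 mm, 20 mm high, inner floor 4 mm above its underside. Neighbouring cups stand 78 mm apart; the cups' order in the row varies. Origin: centre of the underside (6 mm above the bench), z up.
- plain_cylinder: Look-alike that stays: plain steel cylinder with a flat top and no knob, 40 mm in diameter, 44 mm high, 435 g, loose. Origin: centre of the underside, z up.
- steel_ring: Look-alike that stays: steel ring with a 24 mm hole through it and no knob, 54 mm in diameter, 30 mm high, 435 g, loose. Origin: centre of the underside, z up.
- beaker: Bystander: small white plastic beaker, open at the top, 60 mm in diameter at the rim, 60 mm high, 60 g, loose. Origin: centre of the underside, z up.
- jar: Bystander: squat amber glass jar with a black cap, 56 mm in diameter, 62 mm high, 160 g, loose. Origin: centre of the underside, z up.
There are look-alikes about, which are no part of the job. Leave any blue or purple look-alike of the weight_small alone.

How it is judged:
By the outcome, as a careful person would: the job done as asked, in the order asked, and still so for the second after the job is handed in, with the robot touching nothing.
It also fails if it takes over 88 s, if anything falls off the work surface, if the arm or the gripper's body presses on something with over 40 N, if the wrist force passes 120 N, or if a joint passes its speed limit or range.

ROBOT

A 7-joint arm with a two-finger parallel gripper is mounted at the origin on the work surface. World frame = base frame: x ahead of the robot, y to its left, z up, the work surface at z = 0. Lengths are in m, angles in rad, forces in N, time in s.
With the tool pointing down it reaches from about 0.425 to 0.875 m from the base axis. Payload 4.7 kg.
Tool frame: the origin (TCP) lies midway between the tips of the shut fingers; the grasp point (between the pads) lies 19 mm behind it; z points along the fingers, y is the line along which they close (so a half turn about z gives the same grasp; the last joint's range is limited). The gripper opens to 87 mm and grips with 3 to 60 N. Pads are 19 mm wide; open, the fingers measure 117 mm over their backs; the gripper's body (75 mm by 190 mm) begins 51 mm behind the grasp point.
Start: joints at [-1.318, 0.321, -0.07, 1.45, 0.023, 1.371, -0.057], TCP at [0.154, 0.632, 0.223] pointing down, gripper open.
Joint ranges: [-2.86, 2.86], [-0.3, 2.09], [-1.38, 1.24], [0.06, 2.45], [-1.56, 4.7], [0.09, 2.05], [-2.69, 2.69]. Speed limits (rad/s): [2.57, 2.57, 3.14, 3.14, 3.14, 3.14, 3.14].

INTERFACE

Orientations are given as a unit quaternion [w, x, y, z].
In Python, from workcell import robot gives the robot as it stands.
- The arm moves only by the tool servo_tool, never from a script. Its arguments are lists of equal length, an entry for each row: "travel": the shift along the tool's x, y, z in m, a list of three; "yaw": the turn about the tool's z in rad. In form: {"travel": [[x, y, z], ...], "yaw": [yaw, ...]}. A call has 1 to 10 rows; each row shifts and turns the commanded pose from where the row before left it, along the tool's axes as they then stand; what a row does not reach is not made up. A row lasts 1/12 s, in which the tool goes at most 41.7 mm and 7.16 degrees, less where a joint would pass 70% of its speed; a pose out of reach is approached as far as the arm can. A call with a gripper value outside its range is refused whole. "jaw" is the opening, from -1 (shut) to 1 (fully open), set as the call begins (left out, the last holds). The fingers move at their own pace and stop on an object; "grip_force" is the grip in N (left out, the last holds). Time passes only in rows, so rows that do not move let the fingers close. It gives the time, the measured TCP pose, the force, the opening and the grip force at its end, in the units of the state.
- robot.observe(): the state, without advancing time (a new reading comes with each control period).
- robot.read_camera(name): name is "side" or "top"; returns the picture (400x640x3 uint8, blue, green, red); there is no depth.
- robot.camera_info(name): a dict with "camera_matrix" (3x3 intrinsics, pixels), "extrinsics" (4x4, takes a point from world to camera coordinates). Camera axes: x right, y down, z forward; pixel columns grow to the right and rows downward; lengths in m; the calibration is good to about 2 mm. A picture is of the moment at which its call begins. camera_info takes no time and is no camera call.
- robot.hand_in(): hands the job in; it is judged then, once.
The state is a dict: "t": time; "q": joint angles; "qvel": joint speeds; "effort": joint torques, N m; "eef_pos": TCP position; "orientation": TCP orientation; "force": force on the tool from outside, world axes, zero at the start; "ft_torque": the same for the moment, N m; "width": finger opening in m; "grasp_force": force on a finger pad.
Only numpy, scipy, OpenCV 4.12 (cv2) and the standard library are available. Lean on these libraries where they do the work, as an engineer would, in place of code of your own. Each camera call takes 0.05 s, during which the arm holds its last target. There are 200 camera calls.

## Working session

There is one attempt and no reset: what is moved stays moved. The work goes in short steps, Python scripts to look and compute and a tool call to move; the robot and the scene stay as the last step left them, time stands still between calls to the robot, and variables do not carry over. Pictures are saved under pics/ and viewed, at most 14 in all, crops included, and the job is handed in when it is done.

Besides the shell and the picture viewer there is one more tool, called after "Emit:" by a JSON object that holds its "op" and its "data", one argument or row to a line. servo_tool: Moves the arm, as the interface text tells. Its arguments: {"type":"object","properties":{"travel":{"type":"array"},"yaw":{"type":"array"},"jaw":{"type":"number"},"grip_force":{"type":"number"}},"required":["travel","yaw"]}

```bash
mkdir -p pics; python3 - <<'E'
from workcell import robot
import cv2,numpy as np
np.set_printoptions(precision=4,suppress=True)
s=robot.observe();print(s['t'],s['eef_pos'],s['orientation'],s['width'],s['force'])
for n in('top','side'):
    im=robot.read_camera(n);cv2.imwrite(f'pics/{n}0.png',im);i=robot.camera_info(n);print(n,i['camera_matrix'],i['extrinsics'])
E
```

```text
0.0 [0.1537 0.631  0.2215] [-0.0001  0.1191  0.9929 -0.0009] 0.087011081029991 [-0.6569 -0.0883 -0.0571]
top [[452.0736   0.     322.6961]
 [  0.     452.0736 194.845 ]
 [  0.       0.       1.    ]] [[ 0.026  -0.9993  0.0257 -0.0162]
 [-0.9931 -0.0288 -0.1137  0.5211]
 [ 0.1143 -0.0226 -0.9932  1.0917]
 [ 0.      0.      0.      1.    ]]
side [[406.4302   0.     322.0935]
 [  0.     406.4302 195.2407]
 [  0.       0.       1.    ]] [[ 0.9811 -0.1925  0.0213 -0.5408]
 [-0.0849 -0.5262 -0.8461  0.0875]
 [ 0.1741  0.8283 -0.5325  0.8288]
 [ 0.      0.      0.      1.    ]]
```

View pics/top0.png

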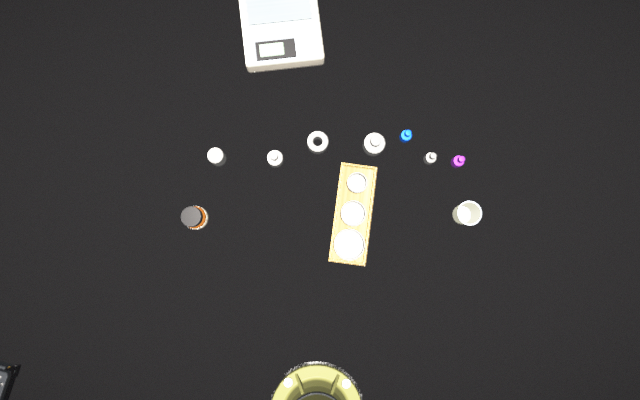

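View pics/side0.png

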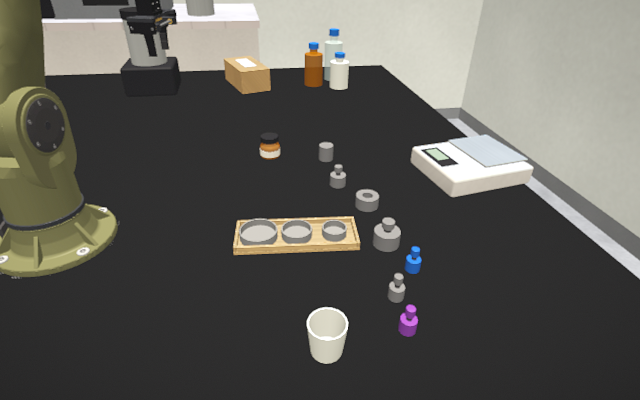

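Top view, with pixel positions:
- Plain cylinder (216,156), medium weight (275,158), ring (317,142), large weight (374,144).
- Small-weight candidates: blue (406,135), grey steel (431,158), purple (459,161). The grey one fits, since the weight is steel and the blue and purple ones are look-alikes.
- Cups: small (357,183), medium (352,214), large (349,245).
- Beaker (467,213), jar (195,217).

I'll confirm with an enlarged crop and measure.

```bash
cat >h.py <<'E'
from workcell import robot
import cv2,numpy as np
np.set_printoptions(precision=4,suppress=True)
def cam(n):
    i=robot.camera_info(n);return np.array(i['camera_matrix']),np.array(i['extrinsics'])
def ray(n,u,v,z):
    K,E=cam(n);R=E[:3,:3];c=-R.T@E[:3,3];d=R.T@np.linalg.solve(K,[u,v,1]);return (c+d*(z-c[2])/d[2])
def proj(n,p):
    K,E=cam(n);q=K@(E[:3,:3]@np.array(p)+E[:3,3]);return q[:2]/q[2]
E
python3 - <<'E'
from h import *
im=cv2.imread('pics/top0.png');sd=cv2.imread('pics/side0.png')
def blobs(im,lo,roi,smax=60):
    h=cv2.cvtColor(im,cv2.COLOR_BGR2HSV);m=((h[...,2]>lo)&(h[...,1]<smax)).astype('uint8')
    x0,y0,x1,y1=roi;k=np.zeros_like(m);k[y0:y1,x0:x1]=m[y0:y1,x0:x1]
    n,l,s,c=cv2.connectedComponentsWithStats(k)
    return [(s[i],c[i]) for i in range(1,n) if s[i][4]>15]
for lo in(70,150):
  print('top',lo)
  for s,c in blobs(im,lo,(200,120,480,262)):print(s,c,ray('top',*c,.03)[:2])
print('side')
for s,c in blobs(sd,70,(225,135,430,340)):print(s,c)
a=cv2.resize(im[125:270,260:470],None,fx=3.8,fy=3.8,interpolation=cv2.INTER_CUBIC)
cv2.imwrite('pics/c1.png',a)
b=cv2.resize(sd[150:345,230:430],None,fx=3,fy=3,interpolation=cv2.INTER_CUBIC)
cv2.imwrite('pics/c2.png',b)
E
```

```text
top 70
[307 130  22  24 395] [317.3494 141.4962] [0.6559 0.0151]
[362 132  24  25 450] [373.6133 143.5467] [ 0.6551 -0.1269]
[207 147  20  20 297] [216.1347 156.2054] [0.6104 0.266 ]
[266 149  18  19 255] [274.6941 158.0118] [0.6104 0.1204]
[423 152  15  13 148] [429.8581 157.7432] [ 0.6232 -0.2695]
[ 328  165   45   97 2802] [351.9818 216.9151] [ 0.4685 -0.0757]
[372 168   5  25  41] [373.8049 180.2683] [ 0.5616 -0.1286]
[368 194   5  32  51] [370.1569 210.2157] [ 0.4864 -0.1205]
[452 200  28  26 604] [466.6109 213.0397] [ 0.4861 -0.3614]
[200 206   9  23  72] [204.8056 218.125 ] [0.4556 0.2854]
top 150
[307 131  22  21 300] [317.2767 140.9833] [0.6572 0.0153]
[364 132  22  22 363] [374.1488 142.6281] [ 0.6576 -0.1282]
[207 147  17  17 216] [214.838  154.8611] [0.6137 0.2693]
[267 150  16  16 209] [274.4641 157.4833] [0.6117 0.121 ]
[426 152  11  11  99] [430.6566 156.9192] [ 0.6254 -0.2715]
[ 329  165   44   97 2780] [352.1306 216.9331] [ 0.4685 -0.0761]
[372 168   5  25  41] [373.8049 180.2683] [ 0.5616 -0.1286]
[368 194   5  32  51] [370.1569 210.2157] [ 0.4864 -0.1205]
[453 200  27  26 561] [467.0196 212.9144] [ 0.4864 -0.3624]
[200 207   8  22  44] [204.2727 218.6591] [0.4542 0.2866]
side
[319 141  15  21 283] [325.7314 151.1449]
[410 144  20  35 480] [421.0792 158.4083]
[259 147  22  11 134] [269.5    153.2687]
[329 164  18  25 328] [337.5671 176.9665]
[355 189  25  23 493] [366.6592 199.8621]
[373 217  28  35 773] [386.5071 235.1889]
[239 218  39  28 897] [257.9978 231.7124]
[281 219  32  26 645] [296.1473 231.1705]
[322 220  25  22 459] [333.7669 230.0937]
[388 272  18  31 405] [396.5432 288.4321]
[ 306  306   43   34 1234] [326.795  324.0438]
```

View pics/c1.png

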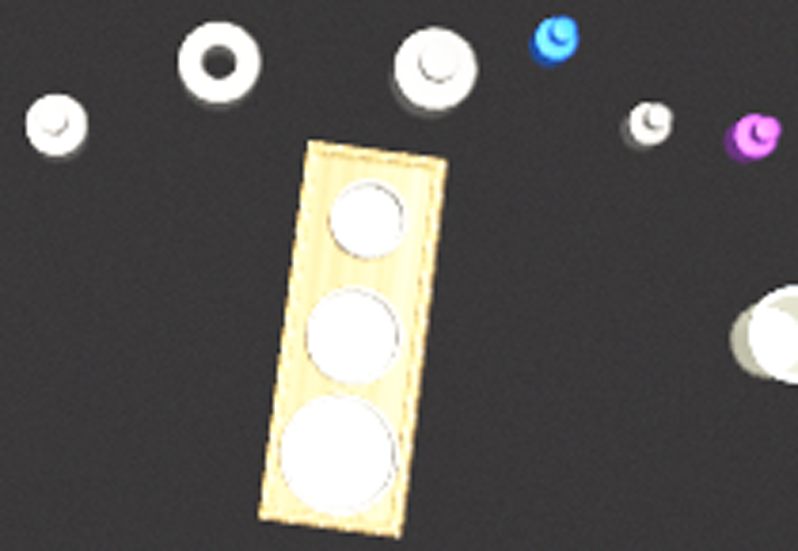

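View pics/c2.png

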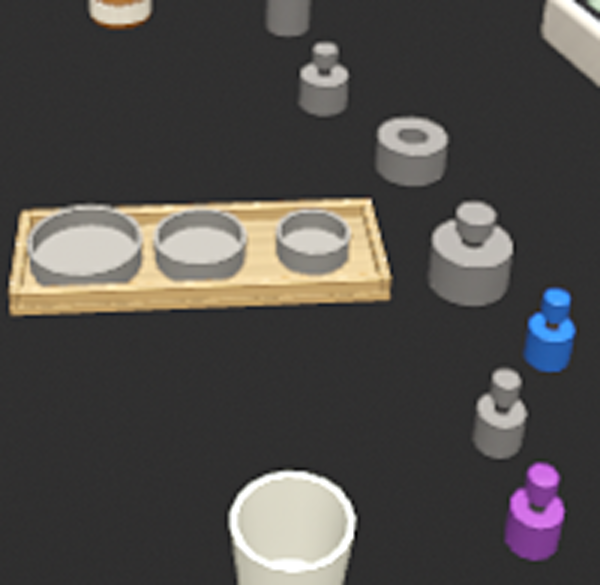

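The crops confirm it: the small weight is the grey knobbed one (top 431,157; side 397,288), between the blue and the purple. The medium and large weights also show knobs, and the cylinder and ring do not. Cross-checking the two views.

```bash
python3 - <<'E'
from h import *
t=lambda X,Y:((X+.5)/3.8-.5+260,(Y+.5)/3.8-.5+125)
s=lambda X,Y:((X+.5)/3-.5+230,(Y+.5)/3-.5+150)
for n,b,zb,k,zk in(('S',(650,123),.026,(506,386),.042),('M',(57,125),.030,(325,57),.046),('L',(435,68),.034,(476,223),.05)):
    print(n,ray('top',*t(*b),zb),ray('side',*s(*k),zk))
P=[]
for n,b in(('s',(367,219)),('m',(352,336)),('l',(339,455))):
    p=ray('top',*t(*b),.026);P.append(p);q=proj('side',p);print(n,p,'side crop',(q-[230,150]+.5)*3-.5)
print(np.linalg.norm(P[0]-P[1]),np.linalg.norm(P[2]-P[1]))
print('cyl',ray('top',214.8,154.9,.044),'blue',ray('top',406,135,.03),'purple',ray('top',459,160.5,.03))
R=cv2.Rodrigues
from scipy.spatial.transform import Rotation as Ro
o=robot.observe()['orientation'];print(Ro.from_quat(np.r_[o[1:],o[0]]).as_matrix())
E
```

```text
S [ 0.626  -0.2726  0.026 ] [ 0.6292 -0.2714  0.042 ]
M [0.6116 0.1206 0.03  ] [0.6138 0.1186 0.046 ]
L [ 0.6569 -0.1275  0.034 ] [ 0.6593 -0.1295  0.05  ]
s [ 0.5559 -0.085   0.026 ] side crop [308.3783 228.0335]
m [ 0.4784 -0.0766  0.026 ] side crop [195.2361 231.8483]
l [ 0.4009 -0.0696  0.026 ] side crop [ 80.4132 237.0014]
0.07792833376503909 0.0778086313802568
cyl [0.6109 0.2663 0.044 ] blue [ 0.6798 -0.2088  0.03  ] purple [ 0.6184 -0.3434  0.03  ]
[[-0.9716  0.2365 -0.0003]
 [ 0.2365  0.9716 -0.0017]
 [-0.0001 -0.0017 -1.    ]]
```

Emit:
{"op": "servo_tool", "data": {
  "travel": [
    [0,0,0],
    [0,0,0],
    [-0.03,-0.02,0],
    [-0.03,-0.02,0],
    [-0.03,-0.02,0],
    [-0.03,-0.02,0],
    [-0.03,-0.02,0],
    [-0.03,-0.02,0],
    [-0.03,-0.02,0],
    [-0.03,-0.02,0]
  ],
  "yaw": [-0.12,-0.12,0,0,0,0,0,0,0,0],
  "jaw": 0,
  "grip_force": 30
}}

```text
t: 0.93
eef_pos: [0.3951, 0.4704, 0.2222]
orientation: [-0.0, -0.001, 1.0, -0.0]
force: [0.8, 0.6, 0.1]
width: 0.0441
grasp_force: 0.0
```

Emit:
{"op": "servo_tool", "data": {
  "travel": [
    [-0.02,-0.03,0],
    [-0.02,-0.03,0],
    [-0.02,-0.03,0],
    [-0.02,-0.03,0],
    [-0.02,-0.03,0],
    [-0.02,-0.03,0],
    [-0.02,-0.03,0],
    [-0.02,-0.03,0],
    [-0.02,-0.03,0],
    [-0.02,-0.03,0]
  ],
  "yaw": [0,0,0,0,0,0,0,0,0,0]
}}

```text
t: 1.77
eef_pos: [0.5948, 0.1705, 0.2222]
orientation: [-0.0, -0.001, 1.0, -0.0]
force: [0.2, -0.5, -0.1]
width: 0.0434
grasp_force: 0.0
```

Emit:
{"op": "servo_tool", "data": {
  "travel": [
    [0,-0.035,0],
    [0,-0.035,0],
    [0,-0.035,0],
    [0,-0.035,0],
    [0,-0.035,0],
    [0,-0.035,0],
    [0,-0.035,0],
    [0,-0.035,0],
    [0,-0.035,0],
    [0,-0.035,0]
  ],
  "yaw": [0,0,0,0,0,0,0,0,0,0]
}}

```text
t: 2.6
eef_pos: [0.5943, -0.1794, 0.2222]
orientation: [-0.0, -0.001, 1.0, 0.0]
force: [0.4, -0.3, -0.4]
width: 0.0435
grasp_force: 0.0
```

Emit:
{"op": "servo_tool", "data": {
  "travel": [
    [-0.011,-0.031,0],
    [-0.011,-0.031,0],
    [-0.011,-0.031,0],
    [0,0,0.03],
    [0,0,0.03],
    [0,0,0.03],
    [0,0,0.03],
    [0,0,0.02],
    [0,0,0.01],
    [0,0,0]
  ],
  "yaw": [0,0,0,0,0,0,0,0,0,0]
}}

```text
t: 3.43
eef_pos: [0.6259, -0.2698, 0.0692]
orientation: [-0.003, -0.001, 1.0, 0.001]
force: [-2.1, 0.5, 0.8]
width: 0.044
grasp_force: 0.0
```

```bash
python3 - <<'E'
from h import *
a=robot.read_camera('top');b=robot.read_camera('side')
A=cv2.resize(a[110:210,380:500],None,fx=4,fy=4);B=cv2.resize(b[215:345,350:440],None,fx=3.08,fy=3.08)[:400]
cv2.imwrite('pics/d1.png',np.hstack([A,B]))
print(robot.observe()['eef_pos'])
E
```

```text
[ 0.6283 -0.2711  0.0733]
```

View pics/d1.png

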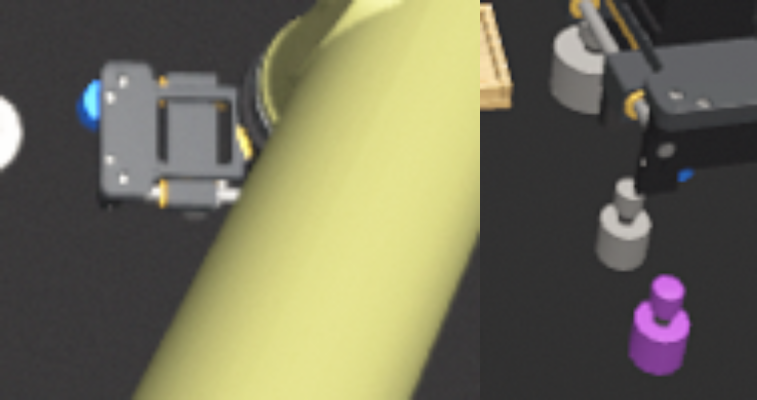

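```bash
python3 - <<'E'
from h import *
for p in [(.6283,-.293,.0733),(.6283,-.249,.0733),(.6283,-.308,.0733),(.6283,-.234,.0733),(.6188,-.308,.0733),(.6378,-.308,.0733),(.6283,-.272,.05)]:
    print(p,(proj('side',p)-[350,215])*3.08+[480,0])
E
```

```text
(0.6283, -0.293, 0.0733) [648.74   179.9142]
(0.6283, -0.249, 0.0733) [620.0373 125.4237]
(0.6283, -0.308, 0.0733) [659.2676 199.9002]
(0.6283, -0.234, 0.0733) [610.9303 108.1345]
(0.6188, -0.308, 0.0733) [641.7877 202.1439]
(0.6378, -0.308, 0.0733) [676.6579 197.6679]
(0.6283, -0.272, 0.05) [629.3997 185.2656]
```

The picture shows the near finger tip around (657,190) in the crop and the knob at (628,188). Both match the projections, so I'll descend.

Emit:
{"op": "servo_tool", "data": {
  "travel": [
    [0,0,0.014],
    [0,0,0.014],
    [0,0,0.008],
    [0,0,0.006],
    [0,0,0],
    [0,0,0]
  ],
  "yaw": [0,0,0,0,0,0]
}}

```text
t: 4.03
eef_pos: [0.6276, -0.2707, 0.03]
orientation: [-0.0, -0.001, 1.0, 0.0]
force: [-0.8, -0.2, -0.4]
width: 0.0435
grasp_force: 0.0
```

Emit:
{"op": "servo_tool", "data": {
  "travel": [
    [0,0,0],
    [0,0,0],
    [0,0,0],
    [0,0,0],
    [0,0,0],
    [0,0,0],
    [0,0,0],
    [0,0,0]
  ],
  "yaw": [0,0,0,0,0,0,0,0],
  "jaw": -1,
  "grip_force": 25
}}

```text
t: 4.7
eef_pos: [0.628, -0.2711, 0.0308]
orientation: [0.0, -0.001, 1.0, -0.0]
force: [-0.2, -0.4, 0.6]
width: 0.0148
grasp_force: 25.0
```

Emit:
{"op": "servo_tool", "data": {
  "travel": [
    [0,0,-0.01],
    [0,0,-0.02],
    [0,0,-0.03],
    [0,0,-0.03],
    [0,0,0],
    [0,0,0]
  ],
  "yaw": [0,0,0,0,0,0]
}}

```text
t: 5.2
eef_pos: [0.6292, -0.2715, 0.1234]
orientation: [0.002, -0.001, 1.0, -0.001]
force: [0.1, -0.7, -2.0]
width: 0.015
grasp_force: 25.0
```

Emit:
{"op": "servo_tool", "data": {
  "travel": [
    [0.012,0.031,0],
    [0.012,0.031,0],
    [0.012,0.031,0],
    [0.012,0.031,0],
    [0.012,0.031,0],
    [0.012,0.031,0],
    [0,0,0.025],
    [0,0,0.025],
    [0,0,0],
    [0,0,0]
  ],
  "yaw": [0,0,0,0,0,0,0,0,0,0]
}}

```text
t: 6.03
eef_pos: [0.5534, -0.0847, 0.0686]
orientation: [-0.003, -0.001, 1.0, -0.0]
force: [-0.2, 0.3, -0.6]
width: 0.0152
grasp_force: 25.0
```

```bash
python3 - <<'E'
from h import *
b=robot.read_camera('side')
cv2.imwrite('pics/d2.png',cv2.resize(b[150:270,225:405],None,fx=4,fy=4))
p=robot.observe()['eef_pos'];print(p)
for q in [(p[0],p[1],p[2]-.031+z) for z in(0,.026,.042)]+[(.5575,-.085,.026)]:print((proj('side',q)-[225,150])*4)
E
```

```text
[ 0.555  -0.0853  0.0702]
[429.2156 282.4707]
[431.001  240.5671]
[432.1299 214.0694]
[432.8898 302.381 ]
```

View pics/d2.png

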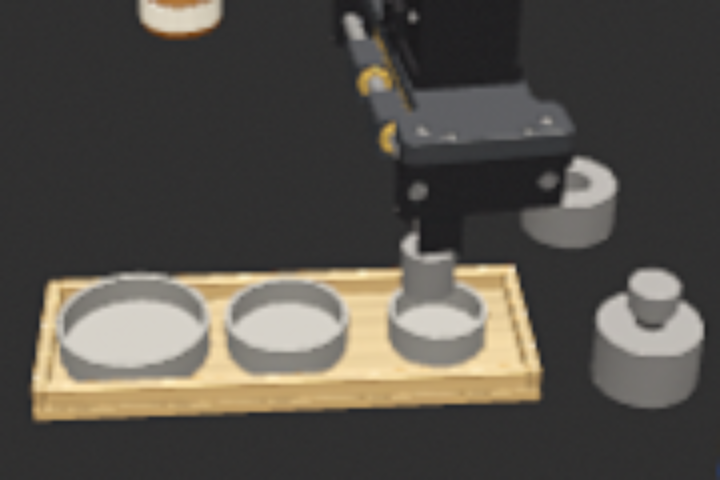

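The held weight's body is centred at column ~428 and the cup rim at ~(437,307), so I'll shift about +4 mm in x and -2 mm in y, then lower.

Emit:
{"op": "servo_tool", "data": {
  "travel": [
    [-0.004,-0.002,0],
    [0,0,0.01],
    [0,0,0.01],
    [0,0,0.003],
    [0,0,0.003],
    [0,0,0.001],
    [0,0,0],
    [0,0,0],
    [0,0,0]
  ],
  "yaw": [0,0,0,0,0,0,0,0,0]
}}

```text
t: 6.83
eef_pos: [0.5599, -0.0869, 0.0439]
orientation: [0.0, -0.001, 1.0, 0.0]
force: [0.3, -0.2, -1.2]
width: 0.0149
grasp_force: 25.0
```

Emit:
{"op": "servo_tool", "data": {
  "travel": [
    [0,0,0.001],
    [0,0,0.001],
    [0,0,0.0005],
    [0,0,0],
    [0,0,0]
  ],
  "yaw": [0,0,0,0,0]
}}

```text
t: 7.25
eef_pos: [0.5597, -0.0869, 0.0411]
orientation: [0.0, -0.001, 1.0, 0.0]
force: [0.9, 0.5, -2.0]
width: 0.0153
grasp_force: 25.0
```

Emit:
{"op": "servo_tool", "data": {
  "travel": [
    [0,0,0.0005],
    [0,0,0.0005],
    [0,0,0],
    [0,0,0]
  ],
  "yaw": [0,0,0,0]
}}

```text
t: 7.58
eef_pos: [0.5601, -0.0871, 0.0407]
orientation: [0.0, -0.001, 1.0, 0.0]
force: [-0.8, 0.0, 4.4]
width: 0.015
grasp_force: 25.0
```

Emit:
{"op": "servo_tool", "data": {
  "travel": [
    [0,0,0],
    [0,0,0],
    [0,0,0],
    [0,0,-0.01],
    [0,0,-0.035],
    [0,0,-0.04]
  ],
  "yaw": [0,0,0,0,0,0],
  "jaw": 0
}}

```text
t: 8.08
eef_pos: [0.5574, -0.0867, 0.124]
orientation: [-0.003, -0.001, 1.0, -0.0]
force: [0.7, 0.9, 0.2]
width: 0.0413
grasp_force: 0.0
```

Emit:
{"op": "servo_tool", "data": {
  "travel": [
    [-0.009,0.034,0],
    [-0.009,0.034,0],
    [-0.009,0.034,0],
    [-0.009,0.034,0],
    [-0.009,0.034,0],
    [-0.008,0.034,0],
    [0,0.002,0.025],
    [0,0,0.01],
    [0,0,0],
    [0,0,0]
  ],
  "yaw": [0,0,0,0,0,0,0,0,0,0]
}}

```text
t: 8.92
eef_pos: [0.6119, 0.1173, 0.0899]
orientation: [-0.001, 0.0, 1.0, -0.001]
force: [0.1, 0.1, -0.2]
width: 0.0432
grasp_force: 0.0
```

```bash
python3 - <<'E'
from h import *
b=robot.read_camera('side')
cv2.imwrite('pics/d3.png',cv2.resize(b[140:270,225:405],None,fx=4,fy=4))
p=robot.observe()['eef_pos'];print(p)
for q in [(.6127,.1196,.054),(.5575,-.085,.05)]:print((proj('side',q)-[225,140])*4)
E
```

```text
[0.6127 0.1171 0.0908]
[450.4445 102.6787]
[434.5769 304.4198]
```

View pics/d3.png

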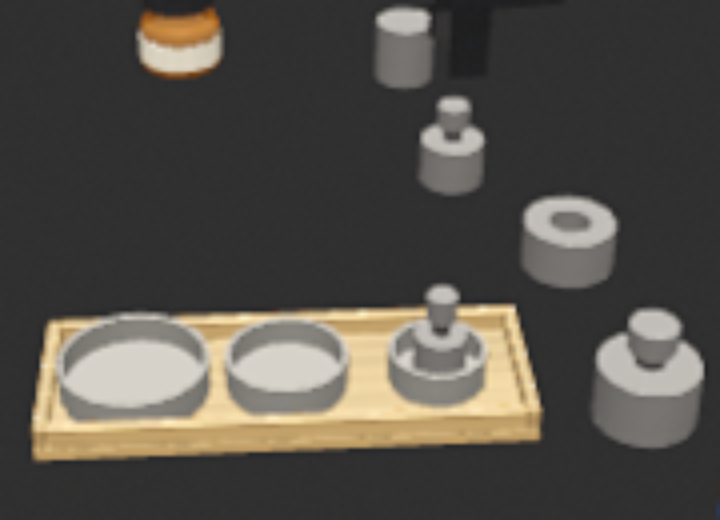

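The small weight stands upright and centred in the narrowest cup. The medium weight's knob is at (454,104), as predicted.

Emit:
{"op": "servo_tool", "data": {
  "travel": [
    [-0.001,0.002,0.01],
    [0,0,0.02],
    [0,0,0.015],
    [0,0,0.008],
    [0,0,0.003],
    [0,0,0],
    [0,0,0]
  ],
  "yaw": [0,0,0,0,0,0,0]
}}

```text
t: 9.55
eef_pos: [0.6141, 0.121, 0.0349]
orientation: [0.001, -0.0, 1.0, 0.0]
force: [0.8, 0.5, 0.1]
width: 0.0436
grasp_force: 0.0
```

Emit:
{"op": "servo_tool", "data": {
  "travel": [
    [0,0,0],
    [0,0,0],
    [0,0,0],
    [0,0,0],
    [0,0,0],
    [0,0,0],
    [0,0,0],
    [0,0,0]
  ],
  "yaw": [0,0,0,0,0,0,0,0],
  "jaw": -1,
  "grip_force": 35
}}

```text
t: 10.22
eef_pos: [0.6136, 0.1214, 0.0344]
orientation: [0.0, -0.001, 1.0, 0.0]
force: [-0.3, 0.8, 3.3]
width: 0.019
grasp_force: 35.0
```

Emit:
{"op": "servo_tool", "data": {
  "travel": [
    [0,0,-0.01],
    [0,0,-0.02],
    [0,0,-0.03],
    [0,0,-0.035],
    [0,0,0],
    [0,0,0]
  ],
  "yaw": [0,0,0,0,0,0]
}}

```text
t: 10.72
eef_pos: [0.6148, 0.1211, 0.1315]
orientation: [0.002, -0.001, 1.0, 0.001]
force: [0.2, -0.0, -4.4]
width: 0.0193
grasp_force: 35.0
```

Emit:
{"op": "servo_tool", "data": {
  "travel": [
    [0.019,-0.0285,0],
    [0.019,-0.0285,0],
    [0.019,-0.0285,0],
    [0.019,-0.0285,0],
    [0.019,-0.0285,0],
    [0.019,-0.0285,0],
    [0.019,-0.0285,0],
    [0,0,0.03],
    [0,0,0.025],
    [0,0,0]
  ],
  "yaw": [0,0,0,0,0,0,0,0,0,0]
}}

```text
t: 11.55
eef_pos: [0.4746, -0.0785, 0.0685]
orientation: [-0.006, 0.0, 1.0, 0.0]
force: [-1.4, 0.6, -5.0]
width: 0.0195
grasp_force: 35.0
```

```bash
python3 - <<'E'
from h import *
b=robot.read_camera('side')
cv2.imwrite('pics/d4.png',cv2.resize(b[140:270,225:405],None,fx=4,fy=4))
p=robot.observe()['eef_pos'];print(p)
for q in [(p[0],p[1],p[2]-.0345+z) for z in(0,.03)]+[(.481,-.0785,.026)]:print((proj('side',q)-[225,140])*4)
E
```

```text
[ 0.4764 -0.0784  0.0707]
[275.2774 334.201 ]
[274.3284 285.5805]
[284.5135 349.5375]
```

View pics/d4.png

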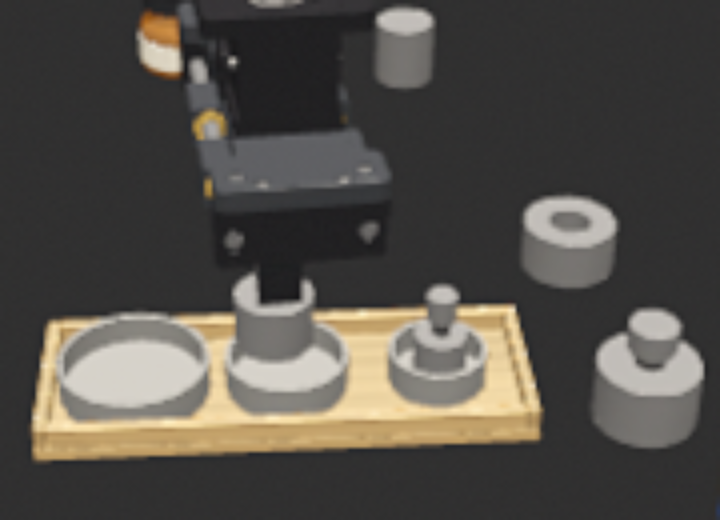

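Weight body at column ~274, cup rim centre ~(288,353). The arm is still settling forward, so only a small correction is needed.

Emit:
{"op": "servo_tool", "data": {
  "travel": [
    [-0.0015,-0.0015,0],
    [0,0,0.01],
    [0,0,0.01],
    [0,0,0.003],
    [0,0,0.003],
    [0,0,0],
    [0,0,0],
    [0,0,0]
  ],
  "yaw": [0,0,0,0,0,0,0,0]
}}

```text
t: 12.27
eef_pos: [0.4825, -0.08, 0.0484]
orientation: [0.0, -0.001, 1.0, 0.0]
force: [0.2, -0.5, -2.8]
width: 0.019
grasp_force: 35.0
```

Emit:
{"op": "servo_tool", "data": {
  "travel": [
    [0,0,0.001],
    [0,0,0.001],
    [0,0,0],
    [0,0,0]
  ],
  "yaw": [0,0,0,0]
}}

```text
t: 12.6
eef_pos: [0.4822, -0.08, 0.0461]
orientation: [0.0, -0.001, 1.0, 0.0]
force: [0.6, 0.3, -3.9]
width: 0.0186
grasp_force: 35.0
```

Emit:
{"op": "servo_tool", "data": {
  "travel": [
    [0,0,0.0005],
    [0,0,0.0005],
    [0,0,0.0002],
    [0,0,0],
    [0,0,0]
  ],
  "yaw": [0,0,0,0,0]
}}

```text
t: 13.02
eef_pos: [0.4822, -0.08, 0.0449]
orientation: [0.0, -0.001, 1.0, 0.0]
force: [0.7, 1.0, -4.2]
width: 0.0186
grasp_force: 35.0
```

Emit:
{"op": "servo_tool", "data": {
  "travel": [
    [0,0,0.0004],
    [0,0,0.0004],
    [0,0,0],
    [0,0,0]
  ],
  "yaw": [0,0,0,0]
}}

```text
t: 13.35
eef_pos: [0.4823, -0.08, 0.0444]
orientation: [0.0, -0.001, 1.0, 0.0]
force: [-0.7, 0.3, -0.0]
width: 0.019
grasp_force: 35.0
```

Emit:
{"op": "servo_tool", "data": {
  "travel": [
    [0,0,0],
    [0,0,0],
    [0,0,0],
    [0,0,-0.01],
    [0,0,-0.035],
    [0,0,-0.04],
    [0,0,0]
  ],
  "yaw": [0,0,0,0,0,0,0],
  "jaw": 0.2
}}

```text
t: 13.93
eef_pos: [0.4872, -0.0808, 0.1368]
orientation: [0.006, -0.0, 1.0, 0.0]
force: [2.0, 0.1, 0.8]
width: 0.0505
grasp_force: 0.0
```

Emit:
{"op": "servo_tool", "data": {
  "travel": [
    [0.02,0.0025,0],
    [0.02,0.0025,0],
    [0.02,0.0025,0],
    [0.018,0,0],
    [0,0,0.03],
    [0,0,0.03],
    [0,0,0.02],
    [0,0,0],
    [0,0,0],
    [0,0,0]
  ],
  "yaw": [0,0,0,0,0,0,0,0,0,0]
}}

```text
t: 14.77
eef_pos: [0.4055, -0.0728, 0.0505]
orientation: [0.001, -0.001, 1.0, -0.0]
force: [0.6, -0.7, -0.1]
width: 0.0521
grasp_force: 0.0
```

```bash
python3 - <<'E'
from h import *
s=robot.observe();print(s['q'],s['eef_pos'],s['force'])
E
```

```text
[-0.3598 -0.0356  0.4709  2.2214  0.0195  0.9497  1.6713] [ 0.4055 -0.0728  0.0505] [ 0.5509 -0.708  -0.0779]
```

The arm reaches the large cup. Lifting and going to the large weight.

Emit:
{"op": "servo_tool", "data": {
  "travel": [
    [0,0,-0.03],
    [0,0,-0.03],
    [0,0,-0.03],
    [-0.0315,-0.007,0],
    [-0.0315,-0.007,0],
    [-0.0315,-0.007,0],
    [-0.0315,-0.007,0],
    [-0.0315,-0.007,0],
    [-0.0315,-0.007,0],
    [-0.0315,-0.007,0]
  ],
  "yaw": [0,0,0,0,0,0,0,0,0,0]
}}

```text
t: 15.6
eef_pos: [0.6275, -0.1213, 0.1412]
orientation: [0.002, -0.001, 1.0, 0.0]
force: [-0.0, -1.0, 1.2]
width: 0.0519
grasp_force: 0.0
```

Emit:
{"op": "servo_tool", "data": {
  "travel": [
    [-0.0315,-0.007,0],
    [0,0,0.03],
    [0,0,0.02],
    [0,0,0],
    [0,0,0],
    [0,0,0]
  ],
  "yaw": [0,0,0,0,0,0]
}}

```text
t: 16.1
eef_pos: [0.6574, -0.1284, 0.0915]
orientation: [0.002, -0.001, 1.0, -0.0]
force: [-0.2, 0.3, -0.0]
width: 0.0519
grasp_force: 0.0
```

```bash
python3 - <<'E'
from h import *
b=robot.read_camera('side')
cv2.imwrite('pics/d5.png',cv2.resize(b[140:270,235:435],None,fx=4,fy=4))
p=robot.observe()['eef_pos'];print(p)
for q in [(.658,-.1285,.058),(p[0],p[1]-.026,p[2]),(.6385,-.1285,.05)]:print((proj('side',q)-[235,140])*4)
E
```

```text
[ 0.6576 -0.1285  0.0918]
[611.9899 322.0751]
[636.8965 295.6356]
[572.8193 338.9423]
```

View pics/d5.png

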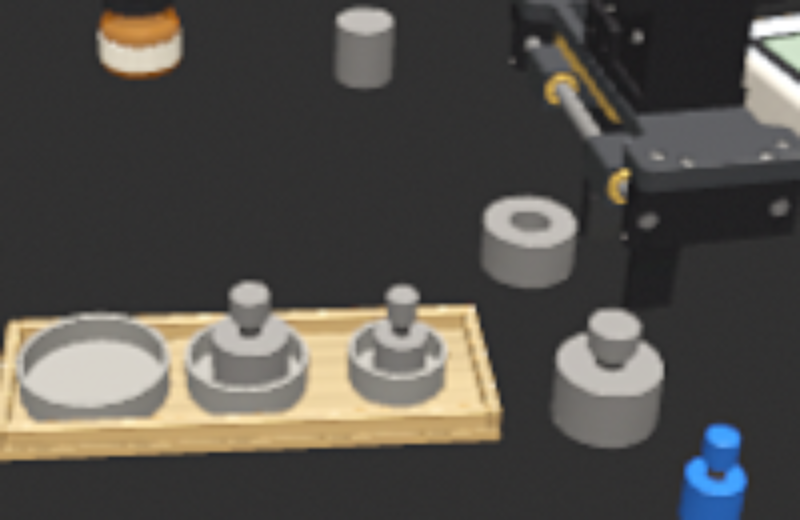

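The medium weight stands centred in its cup. The large weight's knob top is at (614,322), as predicted, so I'll descend and grasp.

Emit:
{"op": "servo_tool", "data": {
  "travel": [
    [0,0,0.02],
    [0,0,0.015],
    [0,0,0.01],
    [0,0,0.005],
    [0,0,0.0025],
    [0,0,0],
    [0,0,0]
  ],
  "yaw": [0,0,0,0,0,0,0]
}}

```text
t: 16.73
eef_pos: [0.6569, -0.1285, 0.0376]
orientation: [0.001, -0.001, 1.0, -0.0]
force: [-0.5, -0.3, 0.1]
width: 0.0517
grasp_force: 0.0
```

Emit:
{"op": "servo_tool", "data": {
  "travel": [
    [0,0,0],
    [0,0,0],
    [0,0,0],
    [0,0,0],
    [0,0,0],
    [0,0,0],
    [0,0,0],
    [0,0,0]
  ],
  "yaw": [0,0,0,0,0,0,0,0],
  "jaw": -1,
  "grip_force": 50
}}

```text
t: 17.4
eef_pos: [0.6563, -0.1278, 0.0367]
orientation: [0.0, -0.001, 1.0, 0.0]
force: [-0.7, 0.7, 1.4]
width: 0.0246
grasp_force: 50.1
```

Emit:
{"op": "servo_tool", "data": {
  "travel": [
    [0,0,-0.01],
    [0,0,-0.02],
    [0,0,-0.03],
    [0,0,-0.035],
    [0,0,0],
    [0,0,0]
  ],
  "yaw": [0,0,0,0,0,0]
}}

```text
t: 17.9
eef_pos: [0.6572, -0.1292, 0.1332]
orientation: [0.002, -0.0, 1.0, -0.0]
force: [-0.0, 0.3, -7.2]
width: 0.0247
grasp_force: 50.2
```

Emit:
{"op": "servo_tool", "data": {
  "travel": [
    [0.0315,0.007,0],
    [0.0315,0.007,0],
    [0.0315,0.007,0],
    [0.0315,0.007,0],
    [0.0315,0.007,0],
    [0.0315,0.007,0],
    [0.0315,0.007,0],
    [0.0315,0.007,0],
    [0,0,0],
    [0,0,0]
  ],
  "yaw": [0,0,0,0,0,0,0,0,0,0]
}}

```text
t: 18.73
eef_pos: [0.4005, -0.0719, 0.1291]
orientation: [-0.002, -0.001, 1.0, 0.001]
force: [1.6, -0.1, -6.6]
width: 0.0245
grasp_force: 50.1
```

Emit:
{"op": "servo_tool", "data": {
  "travel": [
    [0,0,0.02],
    [0,0,0.02],
    [0,0,0.02],
    [0,0,0],
    [0,0,0],
    [0,0,0]
  ],
  "yaw": [0,0,0,0,0,0]
}}

```text
t: 19.23
eef_pos: [0.4047, -0.073, 0.0719]
orientation: [0.0, -0.0, 1.0, -0.0]
force: [0.7, -0.4, -6.2]
width: 0.0248
grasp_force: 50.1
```

```bash
python3 - <<'E'
from h import *
b=robot.read_camera('side')
cv2.imwrite('pics/d6.png',cv2.resize(b[140:270,225:405],None,fx=4,fy=4))
p=robot.observe()['eef_pos'];print(p)
for q in [(p[0],p[1],p[2]-.037+z) for z in(0,.034)]+[(.405,-.0725,.026)]:print((proj('side',q)-[225,140])*4)
E
```

```text
[ 0.4052 -0.0729  0.0724]
[133.716  342.8145]
[129.4318 287.251 ]
[134.3403 357.3199]
```

View pics/d6.png

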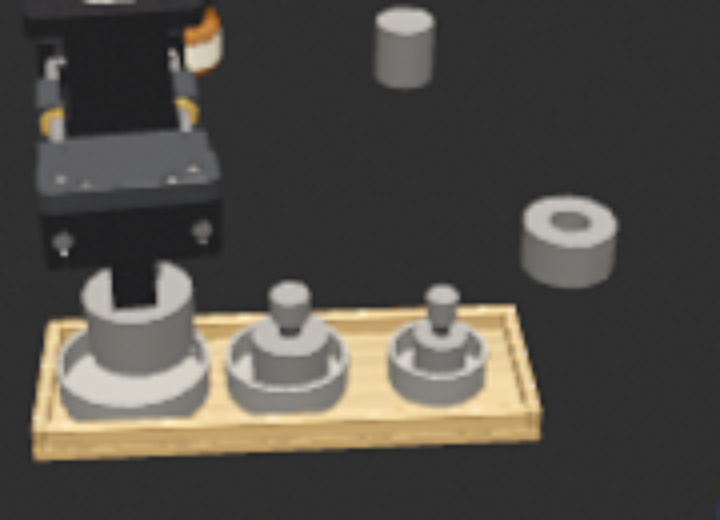

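The body is centred at ~139 (predicted 132) against cup centre ~133, so I'll shift 3 mm toward the base and lower.

Emit:
{"op": "servo_tool", "data": {
  "travel": [
    [0.003,0,0],
    [0,0,0.01],
    [0,0,0.006],
    [0,0,0.003],
    [0,0,0.002],
    [0,0,0],
    [0,0,0]
  ],
  "yaw": [0,0,0,0,0,0,0]
}}

```text
t: 19.87
eef_pos: [0.4011, -0.0727, 0.0505]
orientation: [-0.0, -0.001, 1.0, -0.0]
force: [0.3, -1.1, -6.2]
width: 0.0247
grasp_force: 50.1
```

Emit:
{"op": "servo_tool", "data": {
  "travel": [
    [0,0,0.001],
    [0,0,0.001],
    [0,0,0],
    [0,0,0]
  ],
  "yaw": [0,0,0,0]
}}

```text
t: 20.2
eef_pos: [0.4012, -0.0726, 0.0486]
orientation: [0.0, -0.001, 1.0, 0.0]
force: [0.3, -0.1, -6.0]
width: 0.0247
grasp_force: 50.1
```

Emit:
{"op": "servo_tool", "data": {
  "travel": [
    [0,0,0.0005],
    [0,0,0.0005],
    [0,0,0],
    [0,0,0]
  ],
  "yaw": [0,0,0,0]
}}

```text
t: 20.53
eef_pos: [0.4011, -0.0726, 0.0475]
orientation: [0.0, -0.001, 1.0, 0.0]
force: [0.5, -0.3, -6.1]
width: 0.0247
grasp_force: 50.1
```

Emit:
{"op": "servo_tool", "data": {
  "travel": [
    [0,0,0.0004],
    [0,0,0],
    [0,0,0]
  ],
  "yaw": [0,0,0]
}}

```text
t: 20.78
eef_pos: [0.4013, -0.0726, 0.0473]
orientation: [0.0, -0.001, 1.0, 0.0]
force: [-0.6, -0.5, -6.0]
width: 0.0245
grasp_force: 50.1
```

Emit:
{"op": "servo_tool", "data": {
  "travel": [
    [0,0,0.0004],
    [0,0,0.0003],
    [0,0,0],
    [0,0,0]
  ],
  "yaw": [0,0,0,0]
}}

```text
t: 21.12
eef_pos: [0.4019, -0.0727, 0.047]
orientation: [0.001, -0.001, 1.0, 0.0]
force: [0.4, 0.3, -1.3]
width: 0.0245
grasp_force: 50.1
```

Contact made (-6 N to -1.3 N). Releasing and withdrawing.

Emit:
{"op": "servo_tool", "data": {
  "travel": [
    [0,0,0.0002],
    [0,0,0],
    [0,0,0]
  ],
  "yaw": [0,0,0]
}}

```text
t: 21.37
eef_pos: [0.4021, -0.0727, 0.0468]
orientation: [0.001, -0.001, 1.0, 0.0]
force: [0.4, -0.5, 0.8]
width: 0.0249
grasp_force: 50.1
```

Emit:
{"op": "servo_tool", "data": {
  "travel": [
    [0,0,0],
    [0,0,0],
    [0,0,0],
    [0,0,0],
    [0,0,-0.01],
    [0,0,-0.03],
    [0,0,-0.04],
    [0,0,-0.04],
    [0,0,0],
    [0,0,0]
  ],
  "yaw": [0,0,0,0,0,0,0,0,0,0],
  "jaw": 0.2
}}

```text
t: 22.2
eef_pos: [0.4028, -0.0726, 0.1684]
orientation: [0.003, -0.001, 1.0, 0.0]
force: [0.4, 0.4, -1.2]
width: 0.0521
grasp_force: 0.0
```

```bash
python3 - <<'E'
from h import *
b=robot.read_camera('side')
cv2.imwrite('pics/d7.png',cv2.resize(b[130:370,220:440],None,fx=2.5,fy=2.5))
print(robot.observe()['eef_pos'])
E
```

```text
[ 0.4013 -0.0725  0.1666]
```

View pics/d7.png

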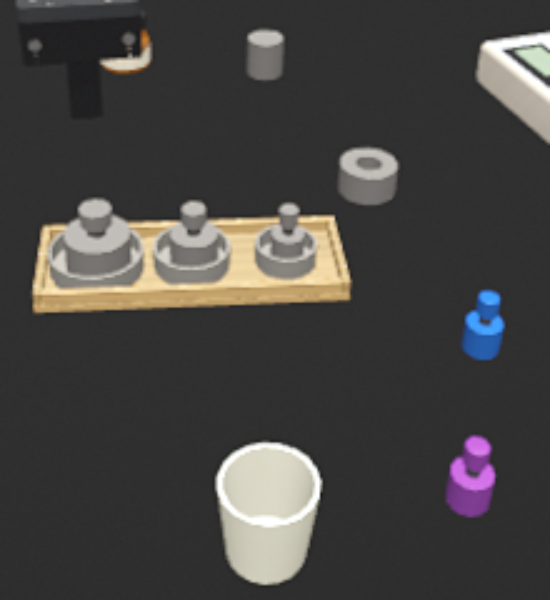

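All three weights stand upright inside their cups at (95,245), (193,245) and (289,245). The look-alikes, beaker and jar are undisturbed and the arm is clear.

```bash
python3 -c "
from workcell import robot
print(robot.hand_in())"
```

```text
the job is handed in; nothing more can be done
None
```

The three check weights stand upright in their matching cups, set down gently. I didn't touch anything else, and the job was handed in at about 22 s of the 88 s allowed; no verdict came back.

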